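# Make up a wound-care kit and a sample kit

## Robot

A 6-joint arm with a two-finger parallel gripper is mounted at the origin on the work surface. World frame = base frame: x ahead of the robot, y to its left, z up, the work surface at z = 0. Lengths are in mm, angles in degrees, forces in N, time in s.
With the tool pointing down it reaches from about 350 to 975 mm from the base axis. Payload 7.1 kg.
Tool frame: the origin (TCP) lies midway between the tips of the shut fingers; the grasp point (between the pads) lies 19 mm behind it; z points along the fingers, y is the line along which they close (so a half turn about z gives the same grasp; the last joint's range is limited). The gripper opens to 88 mm and grips with 3 to 60 N. Pads are 20 mm wide; open, the fingers measure 115 mm over their backs; the gripper's body (75 mm by 178 mm) begins 61 mm behind the grasp point.
Start: joints at [-70.474, 24.242, 93.386, -0, 62.372, -1.089], TCP at [220.071, -584.956, 222.675] pointing down, gripper open.
Joint ranges: [-172.04, 172.04], [-51.8, 120.97], [4.93, 147.93], [-75.15, 255.16], [6.16, 154.13], [-145.62, 145.62]. Speed limits (degrees/s): [136.94, 136.94, 172.46, 180, 180, 180].

## Interface

Orientations are given as a 3x3 rotation matrix whose columns are the frame's x, y, z axes.
In Python, from plant import readout, vision, ticket gives the robot as it stands.
- The arm moves only by the shell command python3 -m pendant 'ROWS' [OPENING]. ROWS is JSON, a list of rows, each an object with "xyz": the shift along the tool's x, y, z in m, a list of three; "rotation": the turn, a rotation vector about the tool's x, y, z in units of 5 degrees (1.0 is 5 degrees), a list of three. A call has 1 to 12 rows; each row is the pose to reach, as a shift and turn from the pose commanded when the call began, along the tool's axes at that moment; what a row does not reach only later rows make up. A row lasts 1/12 s, in which the tool goes at most 41.7 mm and 7.16 degrees, less where a joint would pass 70% of its speed; a pose out of reach is approached as far as the arm can. A call with a gripper value outside its range is refused whole. OPENING is the opening, from -1 (shut) to 1 (fully open), so that 0 is half open, set as the call begins (- or left out, the last holds). The fingers move at their own pace and stop on an object; the grip force is fixed at half the most. Time passes only in rows, so rows that repeat a pose let the fingers close. It gives the time, the measured TCP pose, the force, the opening and the grip force at its end, in the units of the state.
- readout.get_state(): the state, without advancing time (a new reading comes with each control period).
- vision.get_image(name): name is "scene" or "top" or "wrist"; returns a dict with "img" (384x512x3 uint8, blue, green, red), "mtx" (3x3 intrinsics, pixels), "xyz" and "attitude" of the camera in the world; the wrist camera has in their place "hand_eye" (4x4, takes a point from camera to tool coordinates, whose origin is the TCP and whose axes are the flange's). Camera axes: x right, y down, z forward; pixel columns grow to the right and rows downward; lengths in mm; the calibration is good to about 2 mm. A picture is of the moment at which its call begins: read the wrist's pose just before it. There is no depth.
- ticket.hand_in(): hands the job in; it is judged then, once.
The state is a dict: "t": time; "qpos": joint angles; "qd": joint speeds; "joint_torque": joint torques, N m; "tool_pos": TCP position; "ee_rot": TCP orientation; "ft_force": force on the tool from outside, world axes, zero at the start; "ft_torque": the same for the moment, N m; "gripper_width": opening from 0.0 (shut) to 1.0 (fully open); "grip_force": force on a finger pad.
Only numpy, scipy, OpenCV 4.12 (cv2) and the standard library are available. Lean on these libraries where they do the work, as an engineer would, in place of code of your own. Each camera call takes 0.05 s, during which the arm holds its last target. There are 200 camera calls.

## Task

Make up two kits from the stock standing on the trolley top. The wound-care kit goes in the sectioned tray: one saline bottle and the brown antiseptic bottle, each in its own square section, and the box of plasters in the long section. The sample kit goes in the steel kidney dish: the other saline bottle and the specimen pot; set everything down standing upright without letting it fall, and leave the tablet jar, the sharps container and the glove box where they are.

Things in the scene. Friction and masses are not known exactly. Their poses are not given: they have to be found in the camera images.
- saline_a_mid (a point): One of two alike saline bottles, either of which serves for either kit: slim white plastic, round, standing upright; body 42 mm across and straight from the base up to 56 mm, then a shoulder to a narrow grey cap 24 mm across; 84 mm tall in all, about 110 g. The point is at its centre, on the axis 42 mm above its base; z is up.
- saline_b_mid (a point): One of two alike saline bottles, either of which serves for either kit: slim white plastic, round, standing upright; body 42 mm across and straight from the base up to 56 mm, then a shoulder to a narrow grey cap 24 mm across; 84 mm tall in all, about 110 g. The point is at its centre, on the axis 42 mm above its base; z is up.
- antiseptic_mid (a point): Antiseptic bottle: stout, round, brown glass, standing upright; body 50 mm across and straight from the base up to 49 mm, then a shoulder to a white screw cap 34 mm across; 78 mm tall in all, about 190 g. The point is at its centre, on the axis 39 mm above its base; z is up.
- pot_mid (a point): Specimen pot: wide, round, clear plastic with a paper label and a ribbed flat white screw lid; body 55 mm across at the base growing to 57 mm under the lid, lid 60 mm across from 58 mm up to the top at 72 mm; about 50 g. The point is at its centre, on the axis 36 mm above its base; z is up.
- plasters_mid (a point): Box of plasters: upright white carton, 40 mm thick (its x), 84 mm long (its y), 74 mm tall (its z, up), about 90 g, rigid. The point is at its centre, 37 mm above its base.
- tray: Sectioned tray, grey plastic, fixed, 155 mm (x) by 149 mm (y), walls and dividers 3 mm thick and 20 mm high over the worktop, floor 3 mm thick. Origin: centre of its underside. Inside, one long section on the -x side, 76 mm (x) by 143 mm (y), centred at x = -36.5, y = 0 mm; on the +x side two square sections 70 by 70 mm, centred at x = 39.5, y = +36.5 and -36.5 mm.
- dish: Steel kidney dish, fixed, 260 mm long (its y), 145 mm wide, floor 3 mm thick, flared walls, rim 35 mm above the worktop. The floor reaches 50 mm either side of a centre-line arc of radius 120 mm about x = -120 mm, y = 0, 0.62 rad either side of +x, ends round: the ends bend to -x. Origin: middle of that arc, on the worktop. Two things stand well at x = -15 mm, y = +58 and -58 mm.
- tablets_mid (a point): Tablet jar, not wanted in either kit: small round white plastic jar, 46 mm across and 60 mm tall, with a white cap nearly as wide as itself. It stands among the stock. The point is at its centre, 30 mm above its base.
- sharps: Sharps container to leave alone: yellow plastic tub 98 by 130 mm over its lugs, 120 mm tall, with a round clear lid. Origin at the centre of its underside.
- gloves: Glove box to leave alone: white and green carton lying flat, 125 mm (its x) by 235 mm (its y), 70 mm tall. Origin at the centre of its underside.

How it is judged (in metres and radians):
At the end, for the whole second after the job is handed in: Antiseptic and one saline bottle stand in the tray's square sections, the plasters in its long section; the other saline bottle and the pot stand in the kidney dish. All five rest on the floor of tray or dish (within 4 mm), within 0.10 rad of upright, at rest (x of antiseptic_mid in the frame of tray between 0.018 and 0.061 m and y of antiseptic_mid in the frame of tray between -0.058 and 0.058 m and z of antiseptic_mid in the frame of tray between 0.036 and 0.046 m and angle between each of antiseptic_mid, plasters_mid, pot_mid's own z axis and vertical below 0.1 rad and x of plasters_mid in the frame of tray between -0.06 and -0.013 m and y of plasters_mid in the frame of tray between -0.036 and 0.036 m and z of plasters_mid in the frame of tray between 0.034 and 0.044 m and x of pot_mid in the frame of dish between -0.07 and 0.05 m and y of pot_mid in the frame of dish between -0.101 and 0.101 m and z of pot_mid in the frame of dish between 0.033 and 0.043 m and (((x of saline_a_mid in the frame of tray between 0.018 and 0.061 m and y of saline_a_mid in the frame of tray between -0.058 and 0.058 m and z of saline_a_mid in the frame of tray between 0.039 and 0.049 m and angle between saline_a_mid's own z axis and vertical below 0.1 rad) and (x of saline_b_mid in the frame of dish between -0.07 and 0.05 m and y of saline_b_mid in the frame of dish between -0.101 and 0.101 m and z of saline_b_mid in the frame of dish between 0.039 and 0.049 m and angle between saline_b_mid's own z axis and vertical below 0.1 rad)) or ((x of saline_b_mid in the frame of tray between 0.018 and 0.061 m and y of saline_b_mid in the frame of tray between -0.058 and 0.058 m and z of saline_b_mid in the frame of tray between 0.039 and 0.049 m and angle between saline_b_mid's own z axis and vertical below 0.1 rad) and (x of saline_a_mid in the frame of dish between -0.07 and 0.05 m and y of saline_a_mid in the frame of dish between -0.101 and 0.101 m and z of saline_a_mid in the frame of dish between 0.039 and 0.049 m and angle between saline_a_mid's own z axis and vertical below 0.1 rad))) and linear speed of each of saline_a, saline_b, antiseptic, pot, plasters below 0.02 m/s and angular speed of each of saline_a, saline_b, antiseptic, pot, plasters below 0.2 rad/s); the robot touches nothing.
It fails at once if the tablet jar is moved by more than 20 mm (distance of tablets_mid from where it was at the start of the episode above 0.02 m).
It fails at once if the sharps container is moved by more than 20 mm (distance of sharps from where it was at the start of the episode above 0.02 m).
It fails at once if the glove box is moved by more than 20 mm (distance of gloves from where it was at the start of the episode above 0.02 m).
It fails at once if a thing of the kits falls freely at more than 0.7 m/s (let go 25 mm or more above its support) ((linear speed of saline_a above 0.7 m/s and contact force between the fingers and saline_a below 0.02 N) or (linear speed of saline_b above 0.7 m/s and contact force between the fingers and saline_b below 0.02 N) or (linear speed of antiseptic above 0.7 m/s and contact force between the fingers and antiseptic below 0.02 N) or (linear speed of pot above 0.7 m/s and contact force between the fingers and pot below 0.02 N) or (linear speed of plasters above 0.7 m/s and contact force between the fingers and plasters below 0.02 N)).
It also fails if it takes over 134 s, if anything falls off the work surface, if the arm or the gripper's body presses on something with over 40 N, if the wrist force passes 120 N, or if a joint passes its speed limit or range.

## Working session

There is one attempt and no reset: what is moved stays moved. The work goes in short steps, Python scripts to look and compute and a shell command to move; the robot and the scene stay as the last step left them, time stands still between calls to the robot, and variables do not carry over. Pictures are saved under pics/ and viewed, at most 14 in all, crops included, and the job is handed in when it is done.

```bash
mkdir -p pics; ls
python3 - <<'E'
from plant import readout, vision
import cv2,json
s=readout.get_state();print(s)
for n in("scene","top"):
    d=vision.get_image(n);cv2.imwrite(f"pics/{n}0.png",d["img"]);print(n,d["mtx"],d["xyz"],d["attitude"])
E
```

```text
pics
{'t': 0.0, 'qpos': array([-7.04737072e+01,  2.42843632e+01,  9.34325898e+01,  1.61099587e-03,
        6.23712965e+01, -1.09012547e+00]), 'qd': array([ 0.02115522, -0.03256253,  0.09583419, -0.02972397,  0.10018194,
       -0.03512593]), 'joint_torque': array([ 1.81618521e-03, -5.44617426e+01, -2.73665464e+01,  6.45052828e-02,
        2.28014379e-02, -1.06247696e-04]), 'tool_pos': array([ 219.895834  , -584.43594053,  221.89450061]), 'ee_rot': array([[ 9.35963287e-01,  3.52097264e-01, -4.91331437e-04],
       [ 3.52097603e-01, -9.35962150e-01,  1.45998678e-03],
       [ 5.41897244e-05, -1.53949065e-03, -9.99998814e-01]]), 'ft_force': array([-0.16397034, -0.46211777, -0.66616085]), 'ft_torque': array([ 0.03218696,  0.06866089, -0.01504992]), 'grip_force': 0.0, 'gripper_width': 0.9988916930576749}
scene [[411.00669507   0.         252.85054414]
 [  0.         411.00669507 188.27322706]
 [  0.           0.           1.        ]] [1161.2503684   346.9438488   876.40991307] [[-0.46859609  0.64759557 -0.60086411]
 [ 0.88340689  0.34593761 -0.31610035]
 [ 0.00315631 -0.67893088 -0.7341954 ]]
top [[455.97569697   0.         246.00875331]
 [  0.         455.97569697 192.06945261]
 [  0.           0.           1.        ]] [ 389.54644903   -2.20879347 1593.53415649] [[-0.02759428 -0.99666937  0.076738  ]
 [-0.99961866  0.02759269 -0.00108119]
 [-0.00103982 -0.07673858 -0.99705071]]
```

View pics/scene0.png

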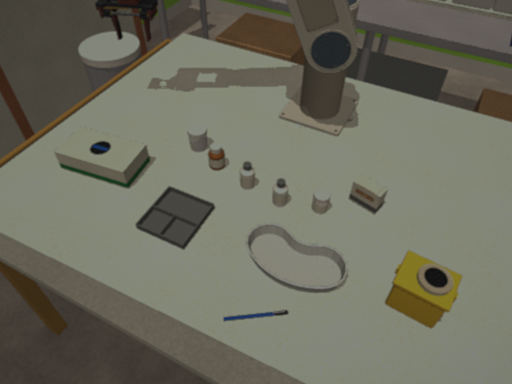

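View pics/top0.png

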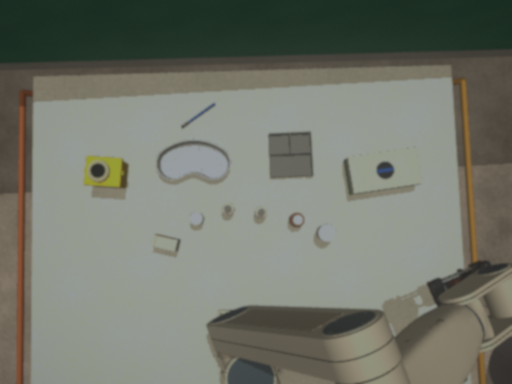

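The scene shows the row of stock. In the top view, left to right, I read the tablet jar at (197,219), saline at (228,211) and (260,214), brown antiseptic at (297,220) and the pot at (326,233). The plasters are at (166,243), the dish at (194,162) and the tray at (290,155).

```bash
cat > h.py <<'E'
from plant import readout, vision
import numpy as np, cv2
def cast(d,px,z):
    px=np.atleast_2d(np.array(px,float)); K=np.array(d["mtx"])
    r=(np.linalg.inv(K)@np.c_[px,np.ones(len(px))].T); R=np.array(d["attitude"]); p=np.array(d["xyz"])
    r=R@r; return (p[:,None]+r*((z-p[2])/r[2])).T
def wrist():
    s=readout.get_state(); d=vision.get_image("wrist"); H=np.array(d["hand_eye"])
    R=np.array(s["ee_rot"]); d["attitude"]=R@H[:3,:3]; d["xyz"]=np.array(s["tool_pos"])+R@H[:3,3]
    return s,d
def totool(p,s=None):
    s=s or readout.get_state(); return np.array(s["ee_rot"]).T@(np.array(p)-s["tool_pos"])
E
python3 - <<'E'
from h import *
d=vision.get_image("top");im=d["img"]
c=cv2.resize(im[120:270,75:355],None,fx=2.85,fy=2.85,interpolation=cv2.INTER_CUBIC);cv2.imwrite("pics/c1.png",c)
for n,p,z in [("tab",(197,219),60),("sA",(228,210),84),("sB",(260.5,212.5),84),("anti",(297,219.5),78),("pot",(326,233),72),("plast",(166,242.5),74),("dish",(194,162),20),("tray",(290.5,155),20)]:
    print(n,cast(d,p,z).round(0))
s,w=wrist();print(w["hand_eye"],w["mtx"])
# tray: dark grey mask
g=cv2.cvtColor(im,cv2.COLOR_BGR2GRAY)
m=((g<110)).astype(np.uint8);m[:110]=0;m[200:]=0
for ct in cv2.findContours(m,0,2)[0]:
    if cv2.contourArea(ct)>300: 
        r=cv2.minAreaRect(ct);print(r);print(cast(d,cv2.boxPoints(r),20).round(0))
E
```

```text
tab [[421. 163.  60.]]
sA [[448.  57.  84.]]
sB [[437. -50.  84.]]
anti [[ 410. -170.   78.]]
pot [[ 363. -266.   72.]]
plast [[346. 266.  74.]]
dish [[621. 174.  20.]]
tray [[ 636. -162.   20.]]
[[-4.74859385e-04 -9.61299610e-01 -2.75504689e-01  7.54083401e+01]
 [ 9.99999551e-01 -2.30615955e-04 -9.18924990e-04  3.15814971e-02]
 [ 8.19826458e-04 -2.75505002e-01  9.61299288e-01 -1.61422438e+02]
 [ 0.00000000e+00  0.00000000e+00  0.00000000e+00  1.00000000e+00]] [[304.79694778   0.         254.08651782]
 [  0.         304.79694778 193.14478817]
 [  0.           0.           1.        ]]
((290.6482238769531, 154.61199951171875), (44.568546295166016, 41.762203216552734), 87.27368927001953)
[[ 714.  -89.   20.]
 [ 717. -235.   20.]
 [ 561. -236.   20.]
 [ 558.  -91.   20.]]
((483.0, 154.5), (55.99999237060547, 88.99998474121094), -0.0)
[[ 467. -725.   20.]
 [ 779. -745.   20.]
 [ 774. -941.   20.]
 [ 461. -918.   20.]]
((16.0, 154.5), (89.0, 32.0), 90.0)
[[824. 852.  20.]
 [820. 739.  20.]
 [507. 737.  20.]
 [510. 847.  20.]]
```

View pics/c1.png

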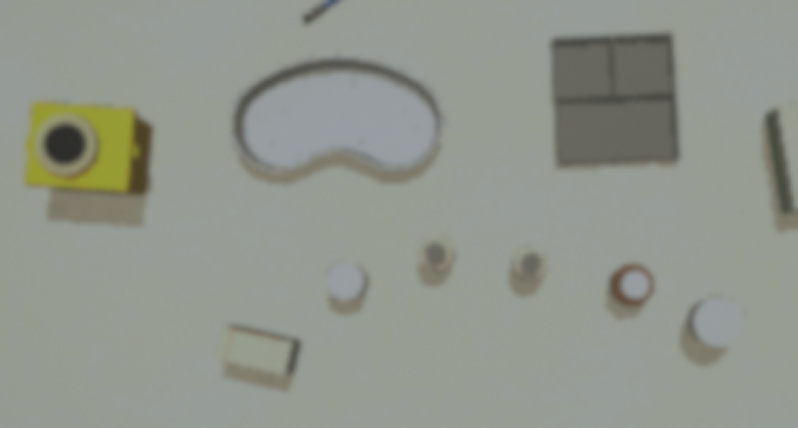

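The crop confirms the types: saline caps at crop (436,253) and (530,262), brown antiseptic at (632,285), pot at (716,322), jar at (346,282) and carton at (262,350). The tray's long section is on the near side. I'll turn the tool to yaw 90 so its x is world y and its y is world x, then go above the row.

```bash
python3 -m pendant '[{"xyz":[0.02,-0.02,0],"rotation":[0,0,-1]},{"xyz":[0.05,-0.05,0],"rotation":[0,0,-2.2]},{"xyz":[0.08,-0.08,0],"rotation":[0,0,-3.5]},{"xyz":[0.11,-0.11,0],"rotation":[0,0,-4.8]},{"xyz":[0.14,-0.14,0],"rotation":[0,0,-6.1]},{"xyz":[0.17,-0.17,0],"rotation":[0,0,-7.4]},{"xyz":[0.2,-0.2,0],"rotation":[0,0,-8.7]},{"xyz":[0.23,-0.23,0],"rotation":[0,0,-10]},{"xyz":[0.26,-0.26,0],"rotation":[0,0,-11.3]},{"xyz":[0.29,-0.29,0],"rotation":[0,0,-12.6]},{"xyz":[0.315,-0.315,0],"rotation":[0,0,-13.9]},{"xyz":[0.325,-0.325,0],"rotation":[0,0,-13.9]}]'
python3 -m pendant '[{"xyz":[0.015,0.0,0],"rotation":[0,0,0]},{"xyz":[0.04,0.0,0],"rotation":[0,0,0]},{"xyz":[0.05,0,0],"rotation":[0,0,0]},{"xyz":[0.05,0,0],"rotation":[0,0,0]},{"xyz":[0.05,0,0],"rotation":[0,0,0]}]'
python3 - <<'E'
from h import *
s,w=wrist();np.savez("w1",img=w["img"],**{k:w[k] for k in("xyz","attitude","mtx")});cv2.imwrite("pics/w1.png",w["img"])
print(s["t"],s["qpos"].round(1),s["tool_pos"],s["ee_rot"].round(3))
for n,p in [("sA",(448,57,84)),("sB",(437,-50,84)),("anti",(410,-170,78)),("pot",(363,-266,72))]:
    c=w["attitude"].T@(np.array(p)-w["xyz"]);u=w["mtx"]@c;print(n,(u[:2]/u[2]).round())
# dish from top
d=vision.get_image("top");print(cast(d,[(156.8,162),(229.7,162),(194,140.4),(194,183.9)],35).round(0))
E
```

```text
t: 1.2
tool_pos: [410.8, -162.6, 222.8]
ee_rot: [[-0.011, 1.0, 0.0], [1.0, 0.011, 0.001], [0.001, 0.0, -1.0]]
ft_force: [0.1, -1.5, 0.5]
gripper_width: 1.001
grip_force: 0.0
t: 1.62
tool_pos: [409.8, -116.4, 222.8]
ee_rot: [[-0.004, 1.0, 0.0], [1.0, 0.004, -0.0], [-0.0, 0.0, -1.0]]
ft_force: [0.0, -0.5, -0.3]
gripper_width: 1.001
grip_force: 0.0
1.6167 [-17.4   7.2 117.4  -0.   55.5 -17.6] [ 409.84399516 -116.42841253  222.77337976] [[-0.004  1.     0.   ]
 [ 1.     0.004 -0.   ]
 [-0.     0.    -1.   ]]
sA [299. -13.]
sB [283. 116.]
anti [254. 230.]
pot [214. 303.]
[[622. 301.  35.]
 [615.  49.  35.]
 [694. 171.  35.]
 [543. 174.  35.]]
```

View pics/w1.png

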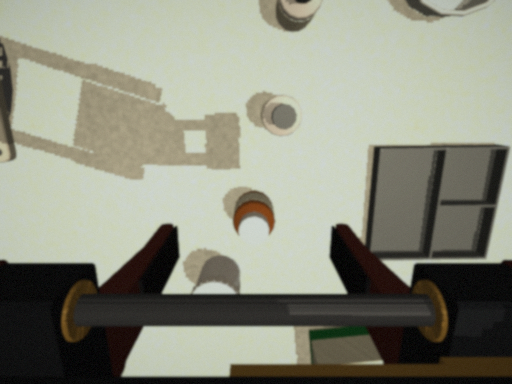

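The wrist view agrees with the top estimates within a few pixels: saline B cap at (284,116), antiseptic cap at (254,228), pot lid about (215,285). So I'll take the pot now.

```bash
python3 -m pendant '[{"xyz":[-0.02,-0.006,0.01],"rotation":[0,0,0]},{"xyz":[-0.05,-0.015,0.03],"rotation":[0,0,0]},{"xyz":[-0.08,-0.025,0.05],"rotation":[0,0,0]},{"xyz":[-0.11,-0.035,0.07],"rotation":[0,0,0]},{"xyz":[-0.14,-0.044,0.09],"rotation":[0,0,0]},{"xyz":[-0.15,-0.047,0.1],"rotation":[0,0,0]},{"xyz":[-0.15,-0.047,0.1],"rotation":[0,0,0]},{"xyz":[-0.15,-0.047,0.1],"rotation":[0,0,0]}]'
python3 - <<'E'
from h import *
z=np.load("w1.npz");print("tray corners",cast(z,[(371,147),(507,146),(487,258),(365,258)],20).round())
s,w=wrist();cv2.imwrite("pics/w2.png",w["img"])
E
```

```text
t: 2.38
tool_pos: [362.4, -266.8, 122.3]
ee_rot: [[0.001, 1.0, -0.001], [1.0, -0.001, 0.001], [0.001, -0.001, -1.0]]
ft_force: [0.2, -0.4, -0.2]
gripper_width: 0.999
grip_force: 0.0
tray corners [[ 549.  -88.   20.]
 [ 711.  -86.   20.]
 [ 718. -234.   20.]
 [ 557. -234.   20.]]
```

View pics/w2.png

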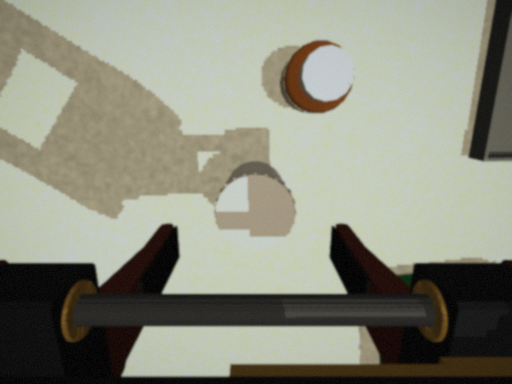

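The pot lid is centred at about (255,198), 82 px wide, which fits 60 mm. The antiseptic cap is at (327,72).

Run:
```python
from h import *
s,w=wrist()
print(cast(w,[(255,198),(255,237),(214,198),(296,198),(255,162)],72).round(0)); print(cast(w,[(327,72)],78).round())
z=np.load("w1.npz");print(cast(z,[(254,228)],78).round(),cast(z,[(284,116)],84).round())
```

```text
[[ 364. -255.   72.]
 [ 364. -286.   72.]
 [ 334. -255.   72.]
 [ 393. -255.   72.]
 [ 364. -229.   72.]]
[[ 409. -170.   78.]]
[[ 410. -168.   78.]] [[438. -50.  84.]]
```

```bash
python3 -m pendant '[{"xyz":[0.003,0.001,0.015],"rotation":[0,0,0]},{"xyz":[0.003,0.001,0.04],"rotation":[0,0,0]},{"xyz":[0.003,0.001,0.065],"rotation":[0,0,0]},{"xyz":[0.003,0.001,0.085],"rotation":[0,0,0]},{"xyz":[0.003,0.001,0.095],"rotation":[0,0,0]},{"xyz":[0.003,0.001,0.1],"rotation":[0,0,0]},{"xyz":[0.003,0.001,0.1],"rotation":[0,0,0]},{"xyz":[0.003,0.001,0.1],"rotation":[0,0,0]}]'
python3 -m pendant '[{"xyz":[0,0,0],"rotation":[0,0,0]},{"xyz":[0,0,0],"rotation":[0,0,0]},{"xyz":[0,0,0],"rotation":[0,0,0]},{"xyz":[0,0,0],"rotation":[0,0,0]},{"xyz":[0,0,0],"rotation":[0,0,0]},{"xyz":[0,0,0],"rotation":[0,0,0]},{"xyz":[0,0,0],"rotation":[0,0,0]},{"xyz":[0,0,0],"rotation":[0,0,0]},{"xyz":[0,0,0],"rotation":[0,0,0]},{"xyz":[0,0,0],"rotation":[0,0,0]},{"xyz":[0,0,0],"rotation":[0,0,0]},{"xyz":[0,0,0],"rotation":[0,0,0]}]' -1
```

```text
t: 3.15
tool_pos: [364.7, -263.4, 23.5]
ee_rot: [[-0.003, 1.0, 0.001], [1.0, 0.003, -0.001], [-0.001, 0.001, -1.0]]
ft_force: [0.1, 0.0, 0.6]
gripper_width: 1.003
grip_force: 0.0
t: 4.15
tool_pos: [364.2, -263.6, 23.0]
ee_rot: [[-0.002, 1.0, 0.0], [1.0, 0.002, -0.0], [-0.0, 0.0, -1.0]]
ft_force: [-0.7, 0.3, 7.0]
gripper_width: 0.678
grip_force: 30.0
```

```bash
python3 -m pendant '[{"xyz":[0,0,-0.005],"rotation":[0,0,0]},{"xyz":[0,0,-0.015],"rotation":[0,0,0]},{"xyz":[0,0,-0.03],"rotation":[0,0,0]},{"xyz":[0,0,-0.05],"rotation":[0,0,0]},{"xyz":[0,0,-0.07],"rotation":[0,0,0]},{"xyz":[0,0,-0.09],"rotation":[0,0,0]},{"xyz":[0,0,-0.11],"rotation":[0,0,0]},{"xyz":[0.01,0.005,-0.125],"rotation":[0,0,0]},{"xyz":[0.025,0.015,-0.13],"rotation":[0,0,0]},{"xyz":[0.045,0.03,-0.13],"rotation":[0,0,0]},{"xyz":[0.065,0.045,-0.13],"rotation":[0,0,0]},{"xyz":[0.09,0.06,-0.13],"rotation":[0,0,0]}]'
python3 -m pendant '[{"xyz":[0.02,0.013,0],"rotation":[0,0,0]},{"xyz":[0.045,0.03,0],"rotation":[0,0,0]},{"xyz":[0.07,0.045,0],"rotation":[0,0,0]},{"xyz":[0.1,0.065,0],"rotation":[0,0,0]},{"xyz":[0.13,0.085,0],"rotation":[0,0,0]},{"xyz":[0.16,0.105,0],"rotation":[0,0,0]},{"xyz":[0.19,0.125,0],"rotation":[0,0,0]},{"xyz":[0.22,0.145,0],"rotation":[0,0,0]},{"xyz":[0.245,0.165,0],"rotation":[0,0,0]},{"xyz":[0.27,0.18,0],"rotation":[0,0,0]},{"xyz":[0.285,0.19,0],"rotation":[0,0,0]},{"xyz":[0.29,0.191,0],"rotation":[0,0,0]}]'
python3 -m pendant '[{"xyz":[0,0,0],"rotation":[0,0,0]},{"xyz":[0,0,0],"rotation":[0,0,0]},{"xyz":[0,0,0],"rotation":[0,0,0]}]'
python3 - <<'E'
from h import *
s,w=wrist();cv2.imwrite("pics/w3.png",w["img"]);np.savez("w3",img=w["img"],**{k:w[k] for k in("xyz","attitude","mtx")})
for n,p in [("t1",(615,117,3)),("t2",(615,233,3)),("org",(630,175,3)),("farend",(618,305,35))]:
    c=w["attitude"].T@(np.array(p)-w["xyz"]);u=w["mtx"]@c;print(n,(u[:2]/u[2]).round())
E
```

```text
t: 5.15
tool_pos: [424.5, -173.0, 153.8]
ee_rot: [[-0.001, 1.0, 0.001], [1.0, 0.001, -0.001], [-0.001, 0.001, -1.0]]
ft_force: [1.1, -0.5, -0.7]
gripper_width: 0.674
grip_force: 30.0
t: 6.15
tool_pos: [615.8, 119.5, 153.5]
ee_rot: [[-0.004, 1.0, 0.002], [1.0, 0.004, 0.001], [0.001, 0.002, -1.0]]
ft_force: [-0.4, -0.3, 0.8]
gripper_width: 0.674
grip_force: 30.0
t: 6.4
tool_pos: [613.3, 115.9, 152.8]
ee_rot: [[-0.001, 1.0, -0.001], [1.0, 0.001, -0.0], [-0.0, -0.001, -1.0]]
ft_force: [0.1, 0.2, -0.3]
gripper_width: 0.676
grip_force: 30.0
t1 [256. 180.]
t2 [256.  60.]
org [271. 123.]
farend [261. -46.]
```

View pics/w3.png

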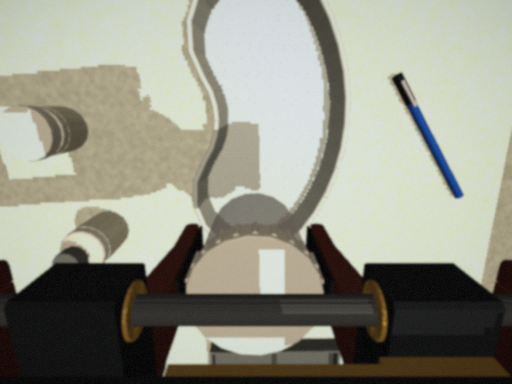

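The dish floor spans columns 222–328 at row 123 and about 208–305 at row 180, centred on my predicted points. Lowering the pot.

```bash
python3 -m pendant '[{"xyz":[0,0.001,0.015],"rotation":[0,0,0]},{"xyz":[0,0.001,0.035],"rotation":[0,0,0]},{"xyz":[0,0.001,0.055],"rotation":[0,0,0]},{"xyz":[0,0.001,0.075],"rotation":[0,0,0]},{"xyz":[0,0.001,0.09],"rotation":[0,0,0]},{"xyz":[0,0.001,0.1],"rotation":[0,0,0]},{"xyz":[0,0.001,0.108],"rotation":[0,0,0]},{"xyz":[0,0.001,0.114],"rotation":[0,0,0]},{"xyz":[0,0.001,0.119],"rotation":[0,0,0]},{"xyz":[0,0.001,0.122],"rotation":[0,0,0]},{"xyz":[0,0.001,0.124],"rotation":[0,0,0]},{"xyz":[0,0.001,0.124],"rotation":[0,0,0]}]'
python3 -m pendant '[{"xyz":[0,0,0.001],"rotation":[0,0,0]},{"xyz":[0,0,0.002],"rotation":[0,0,0]},{"xyz":[0,0,0.002],"rotation":[0,0,0]},{"xyz":[0,0,0.002],"rotation":[0,0,0]}]'
```

```text
t: 7.45
tool_pos: [615.4, 117.1, 28.7]
ee_rot: [[-0.002, 1.0, 0.0], [1.0, 0.002, 0.0], [0.0, 0.0, -1.0]]
ft_force: [-0.2, 0.1, -0.8]
gripper_width: 0.677
grip_force: 30.0
t: 7.78
tool_pos: [615.4, 117.1, 26.9]
ee_rot: [[-0.002, 1.0, 0.0], [1.0, 0.002, 0.0], [0.0, 0.0, -1.0]]
ft_force: [-0.4, -0.5, -0.5]
gripper_width: 0.674
grip_force: 30.0
```

```bash
python3 -m pendant '[{"xyz":[0,0,0.001],"rotation":[0,0,0]},{"xyz":[0,0,0.001],"rotation":[0,0,0]},{"xyz":[0,0,0.001],"rotation":[0,0,0]},{"xyz":[0,0,0.001],"rotation":[0,0,0]},{"xyz":[0,0,0.001],"rotation":[0,0,0]},{"xyz":[0,0,0.001],"rotation":[0,0,0]}]' 0.7
python3 -m pendant '[{"xyz":[0,0,-0.005],"rotation":[0,0,0]},{"xyz":[0,0,-0.02],"rotation":[0,0,0]},{"xyz":[0,0,-0.045],"rotation":[0,0,0]},{"xyz":[0,0,-0.075],"rotation":[0,0,0]},{"xyz":[0,-0.01,-0.105],"rotation":[0,0,0]},{"xyz":[-0.01,-0.03,-0.125],"rotation":[0,0,0]},{"xyz":[-0.02,-0.06,-0.13],"rotation":[0,0,0]},{"xyz":[-0.035,-0.09,-0.13],"rotation":[0,0,0]},{"xyz":[-0.05,-0.12,-0.13],"rotation":[0,0,0]},{"xyz":[-0.06,-0.15,-0.13],"rotation":[0,0,0]},{"xyz":[-0.06,-0.165,-0.13],"rotation":[0,0,0]},{"xyz":[-0.06,-0.167,-0.13],"rotation":[0,0,0]}]' 
python3 -m pendant '[{"xyz":[0,0,0],"rotation":[0,0,0]},{"xyz":[0,0,0],"rotation":[0,0,0]},{"xyz":[0,0,0],"rotation":[0,0,0]},{"xyz":[0,0,0],"rotation":[0,0,0]}]' 1
python3 - <<'E'
from h import *
s,w=wrist();cv2.imwrite("pics/w4.png",w["img"]);np.savez("w4",img=w["img"],**{k:w[k] for k in("xyz","attitude","mtx")})
for n,p in [("capA",(448,57,84)),("baseA",(448,57,0)),("capB",(437,-50,84)),("tab",(421,163,60))]:
    c=w["attitude"].T@(np.array(p)-w["xyz"]);u=w["mtx"]@c;print(n,(u[:2]/u[2]).round())
E
```

```text
t: 8.28
tool_pos: [615.3, 117.1, 25.7]
ee_rot: [[-0.002, 1.0, 0.0], [1.0, 0.002, 0.0], [0.0, 0.0, -1.0]]
ft_force: [-0.3, 0.3, -0.2]
gripper_width: 0.85
grip_force: 0.0
t: 9.28
tool_pos: [445.1, 56.1, 155.8]
ee_rot: [[-0.001, 1.0, -0.002], [1.0, 0.001, -0.0], [-0.0, -0.002, -1.0]]
ft_force: [0.7, -0.0, 0.4]
gripper_width: 0.848
grip_force: 0.0
t: 9.62
tool_pos: [449.7, 57.0, 155.8]
ee_rot: [[-0.002, 1.0, 0.001], [1.0, 0.002, 0.0], [0.0, 0.001, -1.0]]
ft_force: [-0.5, -0.5, -0.3]
gripper_width: 1.001
grip_force: 0.0
capA [252. 204.]
baseA [253. 180.]
capB [240. 317.]
tab [218.  65.]
```

View pics/w4.png

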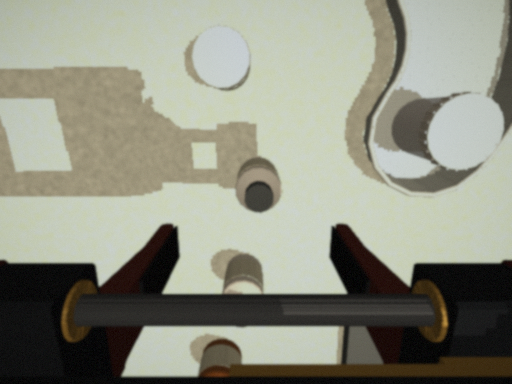

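The saline A cap is at (259,196), which puts it at about (452.5, 62). The pot stands upright in the dish, with its lid at (466,131). Grasping A.

```bash
python3 -m pendant '[{"xyz":[0.004,0.003,0.015],"rotation":[0,0,0]},{"xyz":[0.005,0.003,0.04],"rotation":[0,0,0]},{"xyz":[0.005,0.003,0.07],"rotation":[0,0,0]},{"xyz":[0.005,0.003,0.1],"rotation":[0,0,0]},{"xyz":[0.005,0.003,0.12],"rotation":[0,0,0]},{"xyz":[0.005,0.003,0.131],"rotation":[0,0,0]},{"xyz":[0.005,0.003,0.133],"rotation":[0,0,0]},{"xyz":[0.005,0.003,0.133],"rotation":[0,0,0]}]'
python3 -m pendant '[{"xyz":[0,0,0],"rotation":[0,0,0]},{"xyz":[0,0,0],"rotation":[0,0,0]},{"xyz":[0,0,0],"rotation":[0,0,0]},{"xyz":[0,0,0],"rotation":[0,0,0]},{"xyz":[0,0,0],"rotation":[0,0,0]},{"xyz":[0,0,0],"rotation":[0,0,0]},{"xyz":[0,0,0],"rotation":[0,0,0]},{"xyz":[0,0,0],"rotation":[0,0,0]},{"xyz":[0,0,0],"rotation":[0,0,0]},{"xyz":[0,0,0],"rotation":[0,0,0]},{"xyz":[0,0,0],"rotation":[0,0,0]},{"xyz":[0,0,0],"rotation":[0,0,0]}]' -1
```

```text
t: 10.33
tool_pos: [451.2, 61.8, 21.8]
ee_rot: [[-0.002, 1.0, -0.002], [1.0, 0.002, -0.0], [-0.0, -0.002, -1.0]]
ft_force: [0.5, 0.3, 0.4]
gripper_width: 0.999
grip_force: 0.0
t: 11.33
tool_pos: [451.8, 61.8, 22.9]
ee_rot: [[-0.002, 1.0, 0.001], [1.0, 0.002, 0.0], [0.0, 0.001, -1.0]]
ft_force: [0.7, -1.2, 5.6]
gripper_width: 0.473
grip_force: 30.0
```

```bash
python3 -m pendant '[{"xyz":[0,0,-0.005],"rotation":[0,0,0]},{"xyz":[0,0,-0.02],"rotation":[0,0,0]},{"xyz":[0,0,-0.04],"rotation":[0,0,0]},{"xyz":[0,0,-0.065],"rotation":[0,0,0]},{"xyz":[0,0,-0.09],"rotation":[0,0,0]},{"xyz":[0.01,0.01,-0.11],"rotation":[0,0,0]},{"xyz":[0.027,0.025,-0.125],"rotation":[0,0,0]},{"xyz":[0.05,0.047,-0.13],"rotation":[0,0,0]},{"xyz":[0.075,0.07,-0.13],"rotation":[0,0,0]},{"xyz":[0.1,0.095,-0.13],"rotation":[0,0,0]},{"xyz":[0.125,0.12,-0.13],"rotation":[0,0,0]},{"xyz":[0.15,0.14,-0.13],"rotation":[0,0,0]}]'
python3 -m pendant '[{"xyz":[0.015,0.015,0],"rotation":[0,0,0]},{"xyz":[0.02,0.021,0],"rotation":[0,0,0]},{"xyz":[0.021,0.021,0.01],"rotation":[0,0,0]},{"xyz":[0.021,0.021,0.03],"rotation":[0,0,0]},{"xyz":[0.021,0.021,0.05],"rotation":[0,0,0]},{"xyz":[0.021,0.021,0.07],"rotation":[0,0,0]},{"xyz":[0.021,0.021,0.09],"rotation":[0,0,0]},{"xyz":[0.021,0.021,0.105],"rotation":[0,0,0]},{"xyz":[0.021,0.021,0.115],"rotation":[0,0,0]},{"xyz":[0.021,0.021,0.121],"rotation":[0,0,0]},{"xyz":[0.021,0.021,0.124],"rotation":[0,0,0]},{"xyz":[0.021,0.021,0.126],"rotation":[0,0,0]}]'
python3 -m pendant '[{"xyz":[0,0,0],"rotation":[0,0,0]},{"xyz":[0,0,0.001],"rotation":[0,0,0]},{"xyz":[0,0,0.001],"rotation":[0,0,0]}]'
```

```text
t: 12.33
tool_pos: [592.0, 213.2, 152.6]
ee_rot: [[-0.002, 1.0, -0.0], [1.0, 0.002, -0.0], [-0.0, -0.0, -1.0]]
ft_force: [0.2, -0.4, -1.5]
gripper_width: 0.473
grip_force: 30.0
t: 13.33
tool_pos: [612.2, 233.0, 26.8]
ee_rot: [[-0.002, 1.0, 0.0], [1.0, 0.002, 0.0], [0.0, 0.0, -1.0]]
ft_force: [-0.5, 0.4, -1.2]
gripper_width: 0.474
grip_force: 30.0
t: 13.58
tool_pos: [612.5, 233.3, 26.4]
ee_rot: [[-0.002, 1.0, 0.001], [1.0, 0.002, 0.0], [0.0, 0.001, -1.0]]
ft_force: [-0.4, -0.4, -1.2]
gripper_width: 0.472
grip_force: 30.0
```

```bash
python3 -m pendant '[{"xyz":[0,0,0],"rotation":[0,0,0]},{"xyz":[0,0,0],"rotation":[0,0,0]},{"xyz":[0,0,0],"rotation":[0,0,0]},{"xyz":[0,0,0],"rotation":[0,0,0]},{"xyz":[0,0,0],"rotation":[0,0,0]},{"xyz":[0,0,-0.005],"rotation":[0,0,0]},{"xyz":[0,0,-0.02],"rotation":[0,0,0]},{"xyz":[0,0,-0.045],"rotation":[0,0,0]},{"xyz":[0,0,-0.075],"rotation":[0,0,0]},{"xyz":[0,0,-0.105],"rotation":[0,0,0]},{"xyz":[-0.01,-0.007,-0.125],"rotation":[0,0,0]},{"xyz":[-0.03,-0.02,-0.13],"rotation":[0,0,0]}]' 0.4
python3 -m pendant '[{"xyz":[-0.025,-0.015,0],"rotation":[0,0,0]},{"xyz":[-0.055,-0.034,0],"rotation":[0,0,0]},{"xyz":[-0.085,-0.052,0],"rotation":[0,0,0]},{"xyz":[-0.115,-0.07,0],"rotation":[0,0,0]},{"xyz":[-0.145,-0.088,0],"rotation":[0,0,0]},{"xyz":[-0.175,-0.106,0],"rotation":[0,0,0]},{"xyz":[-0.205,-0.124,0],"rotation":[0,0,0]},{"xyz":[-0.23,-0.14,0],"rotation":[0,0,0]},{"xyz":[-0.248,-0.15,0],"rotation":[0,0,0]},{"xyz":[-0.252,-0.153,0],"rotation":[0,0,0]},{"xyz":[-0.252,-0.153,0],"rotation":[0,0,0]},{"xyz":[-0.252,-0.153,0],"rotation":[0,0,0]}]' 1
python3 - <<'E'
from h import *
s,w=wrist();cv2.imwrite("pics/w5.png",w["img"]);print(s["tool_pos"],cast(w,[(254,199)],84))
E
```

```text
t: 14.58
tool_pos: [595.6, 205.1, 161.6]
ee_rot: [[-0.003, 1.0, 0.009], [1.0, 0.003, 0.003], [0.003, 0.009, -1.0]]
ft_force: [0.2, -0.4, -0.0]
gripper_width: 0.702
grip_force: 0.0
t: 15.58
tool_pos: [440.5, -49.1, 156.5]
ee_rot: [[-0.001, 1.0, 0.002], [1.0, 0.001, 0.0], [0.0, 0.002, -1.0]]
ft_force: [1.0, 0.5, -0.4]
gripper_width: 1.003
grip_force: 0.0
[440.47500955 -49.06302903 156.49665151] [[440.3765274  -45.37229022  84.        ]]
```

View pics/w5.png

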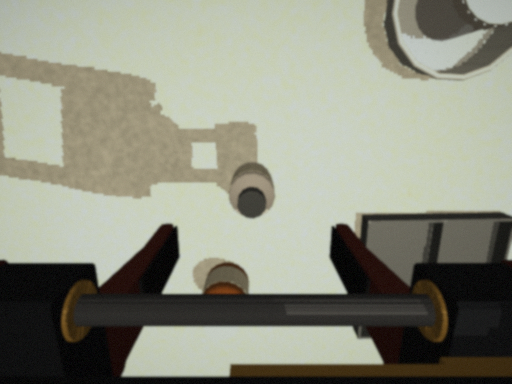

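The saline B cap is at (252,202), about (439,-47). Grasping it.

```bash
python3 -m pendant '[{"xyz":[0.002,-0.001,0.015],"rotation":[0,0,0]},{"xyz":[0.002,-0.001,0.04],"rotation":[0,0,0]},{"xyz":[0.002,-0.001,0.07],"rotation":[0,0,0]},{"xyz":[0.002,-0.001,0.1],"rotation":[0,0,0]},{"xyz":[0.002,-0.001,0.12],"rotation":[0,0,0]},{"xyz":[0.002,-0.001,0.131],"rotation":[0,0,0]},{"xyz":[0.002,-0.001,0.133],"rotation":[0,0,0]},{"xyz":[0.002,-0.001,0.133],"rotation":[0,0,0]}]'
python3 -m pendant '[{"xyz":[0,0,0],"rotation":[0,0,0]},{"xyz":[0,0,0],"rotation":[0,0,0]},{"xyz":[0,0,0],"rotation":[0,0,0]},{"xyz":[0,0,0],"rotation":[0,0,0]},{"xyz":[0,0,0],"rotation":[0,0,0]},{"xyz":[0,0,0],"rotation":[0,0,0]},{"xyz":[0,0,0],"rotation":[0,0,0]},{"xyz":[0,0,0],"rotation":[0,0,0]},{"xyz":[0,0,0],"rotation":[0,0,0]},{"xyz":[0,0,0],"rotation":[0,0,0]},{"xyz":[0,0,0],"rotation":[0,0,0]},{"xyz":[0,0,0],"rotation":[0,0,0]}]' -1
```

```text
t: 16.3
tool_pos: [438.8, -46.4, 22.0]
ee_rot: [[-0.003, 1.0, -0.001], [1.0, 0.003, 0.0], [0.0, -0.001, -1.0]]
ft_force: [-0.2, 0.2, -0.6]
gripper_width: 0.996
grip_force: 0.0
t: 17.3
tool_pos: [438.6, -47.3, 22.8]
ee_rot: [[-0.002, 1.0, 0.0], [1.0, 0.002, -0.0], [-0.0, 0.0, -1.0]]
ft_force: [-0.4, -0.3, 5.2]
gripper_width: 0.474
grip_force: 30.0
```

```bash
python3 -m pendant '[{"xyz":[0,0,-0.005],"rotation":[0,0,0]},{"xyz":[0,0,-0.02],"rotation":[0,0,0]},{"xyz":[0,0,-0.04],"rotation":[0,0,0]},{"xyz":[0,0,-0.065],"rotation":[0,0,0]},{"xyz":[0,0.01,-0.09],"rotation":[0,0,0]},{"xyz":[-0.01,0.025,-0.11],"rotation":[0,0,0]},{"xyz":[-0.02,0.045,-0.125],"rotation":[0,0,0]},{"xyz":[-0.03,0.07,-0.13],"rotation":[0,0,0]},{"xyz":[-0.04,0.1,-0.13],"rotation":[0,0,0]},{"xyz":[-0.05,0.13,-0.13],"rotation":[0,0,0]},{"xyz":[-0.06,0.16,-0.13],"rotation":[0,0,0]},{"xyz":[-0.07,0.19,-0.13],"rotation":[0,0,0]}]'
python3 -m pendant '[{"xyz":[-0.004,0.025,0],"rotation":[0,0,0]},{"xyz":[-0.007,0.04,0],"rotation":[0,0,0]},{"xyz":[-0.007,0.045,0.01],"rotation":[0,0,0]},{"xyz":[-0.007,0.045,0.03],"rotation":[0,0,0]},{"xyz":[-0.007,0.045,0.05],"rotation":[0,0,0]},{"xyz":[-0.007,0.045,0.07],"rotation":[0,0,0]},{"xyz":[-0.007,0.045,0.09],"rotation":[0,0,0]},{"xyz":[-0.007,0.045,0.105],"rotation":[0,0,0]},{"xyz":[-0.007,0.045,0.115],"rotation":[0,0,0]},{"xyz":[-0.007,0.045,0.121],"rotation":[0,0,0]},{"xyz":[-0.007,0.045,0.124],"rotation":[0,0,0]},{"xyz":[-0.007,0.045,0.126],"rotation":[0,0,0]}]'
python3 -m pendant '[{"xyz":[0,0,0],"rotation":[0,0,0]},{"xyz":[0,0,0.001],"rotation":[0,0,0]},{"xyz":[0,0,0.001],"rotation":[0,0,0]}]'
```

```text
t: 18.3
tool_pos: [629.6, -117.3, 152.6]
ee_rot: [[-0.002, 1.0, -0.001], [1.0, 0.002, 0.0], [0.0, -0.001, -1.0]]
ft_force: [0.4, 0.3, -0.6]
gripper_width: 0.471
grip_force: 30.0
t: 19.3
tool_pos: [673.9, -123.8, 26.8]
ee_rot: [[-0.002, 1.0, 0.0], [1.0, 0.002, -0.0], [-0.0, 0.0, -1.0]]
ft_force: [-0.2, 0.4, -1.0]
gripper_width: 0.475
grip_force: 30.0
t: 19.55
tool_pos: [674.3, -123.9, 26.5]
ee_rot: [[-0.002, 1.0, 0.001], [1.0, 0.002, -0.0], [-0.0, 0.001, -1.0]]
ft_force: [-0.7, -0.2, -1.6]
gripper_width: 0.471
grip_force: 30.0
```

```bash
python3 -m pendant '[{"xyz":[0,0,0],"rotation":[0,0,0]},{"xyz":[0,0,0],"rotation":[0,0,0]},{"xyz":[0,0,0],"rotation":[0,0,0]},{"xyz":[0,0,0],"rotation":[0,0,0]},{"xyz":[0,0,0],"rotation":[0,0,0]},{"xyz":[0,0,-0.005],"rotation":[0,0,0]},{"xyz":[0,0,-0.02],"rotation":[0,0,0]},{"xyz":[0,0,-0.045],"rotation":[0,0,0]},{"xyz":[0,0,-0.075],"rotation":[0,0,0]},{"xyz":[0,0,-0.105],"rotation":[0,0,0]},{"xyz":[0,-0.01,-0.125],"rotation":[0,0,0]},{"xyz":[-0.005,-0.03,-0.13],"rotation":[0,0,0]}]' 0.4
python3 -m pendant '[{"xyz":[-0.005,-0.025,0],"rotation":[0,0,0]},{"xyz":[-0.01,-0.055,0],"rotation":[0,0,0]},{"xyz":[-0.015,-0.085,0],"rotation":[0,0,0]},{"xyz":[-0.02,-0.115,0],"rotation":[0,0,0]},{"xyz":[-0.025,-0.145,0],"rotation":[0,0,0]},{"xyz":[-0.03,-0.175,0],"rotation":[0,0,0]},{"xyz":[-0.035,-0.205,0],"rotation":[0,0,0]},{"xyz":[-0.04,-0.225,0],"rotation":[0,0,0]},{"xyz":[-0.04,-0.234,0],"rotation":[0,0,0]},{"xyz":[-0.04,-0.234,0],"rotation":[0,0,0]},{"xyz":[-0.04,-0.234,0],"rotation":[0,0,0]}]' 1
python3 - <<'E'
from h import *
s,w=wrist();cv2.imwrite("pics/w6.png",w["img"]);print(s["tool_pos"])
hsv=cv2.cvtColor(w["img"],cv2.COLOR_BGR2HSV);m=cv2.inRange(hsv,(3,120,60),(15,255,255));m[215:]=0
x,y,a,b=cv2.boundingRect(m);print(x,y,a,b,m.sum()/255,cast(w,[(x,y+b/2),(x+a,y+b/2)],49))
E
```

```text
t: 20.55
tool_pos: [647.8, -128.9, 161.8]
ee_rot: [[-0.003, 1.0, 0.01], [1.0, 0.003, -0.002], [-0.002, 0.01, -1.0]]
ft_force: [0.5, -0.9, -1.4]
gripper_width: 0.704
grip_force: 0.0
t: 21.47
tool_pos: [411.0, -169.7, 156.7]
ee_rot: [[-0.001, 1.0, 0.002], [1.0, 0.001, -0.001], [-0.001, 0.002, -1.0]]
ft_force: [0.4, 0.1, 0.3]
gripper_width: 0.997
grip_force: 0.0
[ 411.03691819 -169.69618742  156.66091415]
226 166 52 42 855.0 [[ 385.48005396 -165.43474909   49.        ]
 [ 432.94969262 -165.41670359   49.        ]]
```

View pics/w6.png

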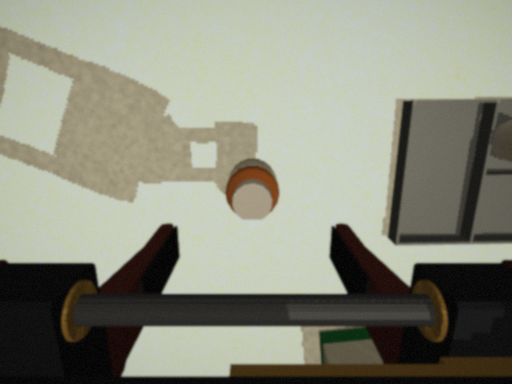

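The antiseptic cap is at (253,200), about (409.5,-166), and the saline shows in its tray section at top right (500,140). Grasping.

```bash
python3 -m pendant '[{"xyz":[0.003,-0.001,0.015],"rotation":[0,0,0]},{"xyz":[0.003,-0.001,0.04],"rotation":[0,0,0]},{"xyz":[0.003,-0.001,0.07],"rotation":[0,0,0]},{"xyz":[0.003,-0.001,0.1],"rotation":[0,0,0]},{"xyz":[0.003,-0.001,0.12],"rotation":[0,0,0]},{"xyz":[0.003,-0.001,0.131],"rotation":[0,0,0]},{"xyz":[0.003,-0.001,0.134],"rotation":[0,0,0]},{"xyz":[0.003,-0.001,0.134],"rotation":[0,0,0]}]'
python3 -m pendant '[{"xyz":[0,0,0],"rotation":[0,0,0]},{"xyz":[0,0,0],"rotation":[0,0,0]},{"xyz":[0,0,0],"rotation":[0,0,0]},{"xyz":[0,0,0],"rotation":[0,0,0]},{"xyz":[0,0,0],"rotation":[0,0,0]},{"xyz":[0,0,0],"rotation":[0,0,0]},{"xyz":[0,0,0],"rotation":[0,0,0]},{"xyz":[0,0,0],"rotation":[0,0,0]},{"xyz":[0,0,0],"rotation":[0,0,0]},{"xyz":[0,0,0],"rotation":[0,0,0]},{"xyz":[0,0,0],"rotation":[0,0,0]},{"xyz":[0,0,0],"rotation":[0,0,0]}]' -1
```

```text
t: 22.18
tool_pos: [409.6, -166.1, 20.8]
ee_rot: [[-0.003, 1.0, -0.001], [1.0, 0.003, 0.001], [0.001, -0.001, -1.0]]
ft_force: [-0.5, 1.0, 0.1]
gripper_width: 1.003
grip_force: 0.0
t: 23.18
tool_pos: [409.1, -166.5, 22.1]
ee_rot: [[-0.002, 1.0, 0.001], [1.0, 0.002, -0.0], [-0.0, 0.001, -1.0]]
ft_force: [-1.7, 0.4, 5.4]
gripper_width: 0.559
grip_force: 30.0
```

```bash
python3 -m pendant '[{"xyz":[0,0,-0.005],"rotation":[0,0,0]},{"xyz":[0,0,-0.02],"rotation":[0,0,0]},{"xyz":[0,0,-0.04],"rotation":[0,0,0]},{"xyz":[0,0,-0.065],"rotation":[0,0,0]},{"xyz":[0,0.01,-0.09],"rotation":[0,0,0]},{"xyz":[-0.005,0.025,-0.11],"rotation":[0,0,0]},{"xyz":[-0.01,0.045,-0.125],"rotation":[0,0,0]},{"xyz":[-0.015,0.07,-0.13],"rotation":[0,0,0]},{"xyz":[-0.02,0.1,-0.13],"rotation":[0,0,0]},{"xyz":[-0.025,0.13,-0.13],"rotation":[0,0,0]},{"xyz":[-0.028,0.16,-0.13],"rotation":[0,0,0]},{"xyz":[-0.03,0.19,-0.13],"rotation":[0,0,0]}]'
python3 -m pendant '[{"xyz":[0,0.03,0],"rotation":[0,0,0]},{"xyz":[-0.001,0.06,0],"rotation":[0,0,0]},{"xyz":[-0.001,0.073,0],"rotation":[0,0,0]},{"xyz":[-0.001,0.077,0.01],"rotation":[0,0,0]},{"xyz":[-0.001,0.077,0.03],"rotation":[0,0,0]},{"xyz":[-0.001,0.077,0.055],"rotation":[0,0,0]},{"xyz":[-0.001,0.077,0.08],"rotation":[0,0,0]},{"xyz":[-0.001,0.077,0.1],"rotation":[0,0,0]},{"xyz":[-0.001,0.077,0.113],"rotation":[0,0,0]},{"xyz":[-0.001,0.077,0.12],"rotation":[0,0,0]},{"xyz":[-0.001,0.077,0.124],"rotation":[0,0,0]},{"xyz":[-0.001,0.077,0.125],"rotation":[0,0,0]}]'
python3 -m pendant '[{"xyz":[0,0,0],"rotation":[0,0,0]},{"xyz":[0,0,0.001],"rotation":[0,0,0]},{"xyz":[0,0,0.001],"rotation":[0,0,0]}]'
```

```text
t: 24.18
tool_pos: [599.7, -196.1, 151.6]
ee_rot: [[-0.002, 1.0, -0.001], [1.0, 0.002, 0.0], [0.0, -0.001, -1.0]]
ft_force: [0.7, 0.4, -2.1]
gripper_width: 0.56
grip_force: 30.0
t: 25.18
tool_pos: [675.6, -196.8, 26.4]
ee_rot: [[-0.002, 1.0, -0.001], [1.0, 0.002, 0.0], [0.0, -0.001, -1.0]]
ft_force: [-0.7, 0.7, -1.8]
gripper_width: 0.563
grip_force: 30.0
t: 25.43
tool_pos: [676.6, -197.0, 26.8]
ee_rot: [[-0.002, 1.0, 0.002], [1.0, 0.002, -0.001], [-0.001, 0.002, -1.0]]
ft_force: [-0.4, -0.1, -3.8]
gripper_width: 0.566
grip_force: 30.0
```

```bash
python3 -m pendant '[{"xyz":[0,0,0.001],"rotation":[0,0,0]},{"xyz":[0,0,0.001],"rotation":[0,0,0]},{"xyz":[0,0,0.001],"rotation":[0,0,0]}]'
python3 -m pendant '[{"xyz":[0,0,0],"rotation":[0,0,0]},{"xyz":[0,0,0],"rotation":[0,0,0]},{"xyz":[0,0,0],"rotation":[0,0,0]},{"xyz":[0,0,0],"rotation":[0,0,0]},{"xyz":[0,0,0],"rotation":[0,0,0]},{"xyz":[0,0,-0.005],"rotation":[0,0,0]},{"xyz":[0,0,-0.02],"rotation":[0,0,0]},{"xyz":[0,0,-0.045],"rotation":[0,0,0]},{"xyz":[0,0,-0.075],"rotation":[0,0,0]},{"xyz":[0,0,-0.105],"rotation":[0,0,0]},{"xyz":[0.01,-0.005,-0.135],"rotation":[0,0,0]},{"xyz":[0.03,-0.02,-0.16],"rotation":[0,0,0]}]' 0.5
python3 -m pendant '[{"xyz":[0.025,-0.02,-0.01],"rotation":[0,0,0]},{"xyz":[0.055,-0.04,-0.01],"rotation":[0,0,0]},{"xyz":[0.085,-0.06,-0.01],"rotation":[0,0,0]},{"xyz":[0.115,-0.08,-0.01],"rotation":[0,0,0]},{"xyz":[0.145,-0.1,-0.01],"rotation":[0,0,0]},{"xyz":[0.175,-0.12,-0.01],"rotation":[0,0,0]},{"xyz":[0.205,-0.14,-0.01],"rotation":[0,0,0]},{"xyz":[0.235,-0.16,-0.01],"rotation":[0,0,0]},{"xyz":[0.265,-0.185,-0.01],"rotation":[0,0,0]},{"xyz":[0.295,-0.21,-0.01],"rotation":[0,0,0]},{"xyz":[0.325,-0.235,-0.01],"rotation":[0,0,0]},{"xyz":[0.35,-0.26,-0.01],"rotation":[0,0,0]}]' 1
python3 -m pendant '[{"xyz":[0.025,-0.02,0],"rotation":[0,0,0]},{"xyz":[0.05,-0.035,0],"rotation":[0,0,0]},{"xyz":[0.07,-0.045,0],"rotation":[0,0,0]},{"xyz":[0.08,-0.05,0],"rotation":[0,0,0]},{"xyz":[0.08,-0.05,0],"rotation":[0,0,0]},{"xyz":[0.08,-0.05,0],"rotation":[0,0,0]}]'
python3 - <<'E'
from h import *
s,w=wrist();cv2.imwrite("pics/w7.png",w["img"]);np.savez("w7",img=w["img"],**{k:w[k] for k in("xyz","attitude","mtx")})
print(s["tool_pos"])
E
```

```text
t: 25.68
tool_pos: [676.2, -196.9, 25.2]
ee_rot: [[-0.002, 1.0, 0.001], [1.0, 0.002, -0.0], [-0.0, 0.001, -1.0]]
ft_force: [0.9, 0.4, -0.6]
gripper_width: 0.56
grip_force: 30.0
t: 26.68
tool_pos: [657.9, -168.5, 188.7]
ee_rot: [[-0.0, 1.0, 0.005], [1.0, 0.0, -0.002], [-0.002, 0.005, -1.0]]
ft_force: [-0.6, 0.3, 0.3]
gripper_width: 0.752
grip_force: 0.0
t: 27.68
tool_pos: [394.2, 184.2, 196.0]
ee_rot: [[-0.002, 1.0, 0.002], [1.0, 0.002, 0.001], [0.001, 0.002, -1.0]]
ft_force: [0.4, 0.8, 0.0]
gripper_width: 1.006
grip_force: 0.0
t: 28.18
tool_pos: [345.0, 262.9, 195.6]
ee_rot: [[-0.004, 1.0, 0.001], [1.0, 0.004, 0.001], [0.001, 0.001, -1.0]]
ft_force: [-0.1, -1.1, -0.1]
gripper_width: 0.995
grip_force: 0.0
[345.0235607  262.87495523 195.57567108]
```

View pics/w7.png

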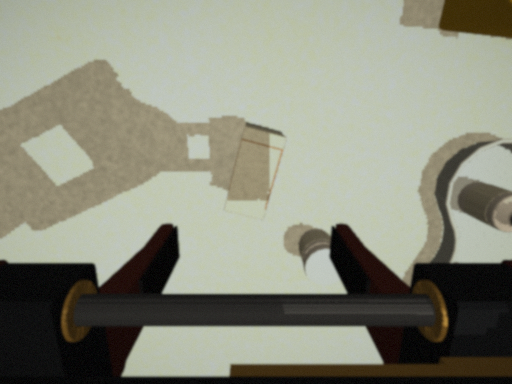

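The carton's top face has corners at about (246,130), (284,137), (267,218) and (225,210). The +y end is the dark strip at row 128. The tablet jar is at (318,255).

Run:
```python
from h import *
w=np.load("w7.npz")
p=cast(w,[(245,131),(284,138),(267,218),(225,210)],74);print(p.round(),p.mean(0).round(1))
for a,b in((0,1),(1,2),(2,3),(3,0)):
    d=p[b]-p[a];print(np.linalg.norm(d).round(1),np.degrees(np.arctan2(d[1],d[0])).round(1))
i=cv2.resize(w["img"][100:240,200:310],None,fx=4,fy=4,interpolation=cv2.INTER_CUBIC);cv2.imwrite("pics/c7.png",i)
```

```text
[[337. 316.  74.]
 [372. 310.  74.]
 [358. 232.  74.]
 [317. 240.  74.]] [345.8 274.7  74. ]
36.3 -9.8
79.6 -100.5
42.1 168.7
78.8 75.3
```

View pics/c7.png

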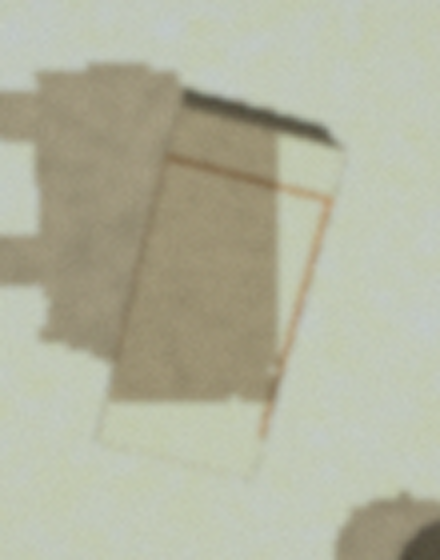

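Run:
```python
from h import *
w=np.load("w7.npz")
p=cast(w,[(245.5,125),(285.7,136.7),(264.5,219.5),(224.2,210)],74);print(p.round(),p.mean(0).round(1))
for a,b in((0,1),(1,2),(2,3),(3,0)):
    d=p[b]-p[a];print(np.linalg.norm(d).round(1),np.degrees(np.arctan2(d[1],d[0])).round(1))
print(totool([*p.mean(0)[:2],0])/1000)
```

```text
[[337. 322.  74.]
 [374. 311.  74.]
 [355. 230.  74.]
 [316. 240.  74.]] [345.5 276.   74. ]
38.3 -15.7
83.1 -102.8
40.9 166.1
84.3 75.4
[1.35032452e-02 1.39998517e-04 1.95368512e-01]
```

```bash
python3 -m pendant '[{"xyz":[0.005,0,0.01],"rotation":[0,0,0.6]},{"xyz":[0.01,0,0.03],"rotation":[0,0,1.4]},{"xyz":[0.013,0,0.055],"rotation":[0,0,2.2]},{"xyz":[0.013,0,0.08],"rotation":[0,0,2.85]},{"xyz":[0.013,0,0.09],"rotation":[0,0,2.85]},{"xyz":[0.013,0,0.1],"rotation":[0,0,2.85]},{"xyz":[0.013,0,0.12],"rotation":[0,0,2.85]},{"xyz":[0.013,0,0.14],"rotation":[0,0,2.85]},{"xyz":[0.013,0,0.155],"rotation":[0,0,2.85]},{"xyz":[0.013,0,0.166],"rotation":[0,0,2.85]},{"xyz":[0.013,0,0.171],"rotation":[0,0,2.85]},{"xyz":[0.013,0,0.171],"rotation":[0,0,2.85]}]'
python3 -m pendant '[{"xyz":[0,0,0],"rotation":[0,0,0]},{"xyz":[0,0,0],"rotation":[0,0,0]},{"xyz":[0,0,0],"rotation":[0,0,0]},{"xyz":[0,0,0],"rotation":[0,0,0]},{"xyz":[0,0,0],"rotation":[0,0,0]},{"xyz":[0,0,0],"rotation":[0,0,0]},{"xyz":[0,0,0],"rotation":[0,0,0]},{"xyz":[0,0,0],"rotation":[0,0,0]},{"xyz":[0,0,0],"rotation":[0,0,0]},{"xyz":[0,0,0],"rotation":[0,0,0]},{"xyz":[0,0,0],"rotation":[0,0,0]},{"xyz":[0,0,0],"rotation":[0,0,0]}]' -1
```

```text
t: 29.23
tool_pos: [345.1, 275.1, 23.3]
ee_rot: [[0.244, 0.97, -0.001], [0.97, -0.244, -0.001], [-0.001, -0.001, -1.0]]
ft_force: [-0.1, 0.0, -0.1]
gripper_width: 1.0
grip_force: 0.0
t: 30.23
tool_pos: [345.0, 275.6, 23.8]
ee_rot: [[0.244, 0.97, 0.0], [0.97, -0.244, 0.0], [0.0, 0.0, -1.0]]
ft_force: [-1.0, -0.1, 3.8]
gripper_width: 0.45
grip_force: 29.9
```

```bash
python3 -m pendant '[{"xyz":[0,0,-0.005],"rotation":[0,0,0]},{"xyz":[0,0,-0.02],"rotation":[0,0,0]},{"xyz":[0,0,-0.04],"rotation":[0,0,0]},{"xyz":[0,0,-0.065],"rotation":[0,0,-0.4]},{"xyz":[0,0,-0.09],"rotation":[0,0,-0.9]},{"xyz":[0,0,-0.11],"rotation":[0,0,-1.5]},{"xyz":[0,0,-0.125],"rotation":[0,0,-2.1]},{"xyz":[0,0,-0.135],"rotation":[0,0,-2.7]},{"xyz":[0,0,-0.14],"rotation":[0,0,-3.1]},{"xyz":[0,0,-0.14],"rotation":[0,0,-3.2]},{"xyz":[0,0,-0.14],"rotation":[0,0,-3.2]}]'
python3 -m pendant '[{"xyz":[-0.01,0.005,0],"rotation":[0,0,0]},{"xyz":[-0.03,0.015,0],"rotation":[0,0,0]},{"xyz":[-0.055,0.03,0],"rotation":[0,0,0]},{"xyz":[-0.08,0.043,0],"rotation":[0,0,0]},{"xyz":[-0.105,0.056,0],"rotation":[0,0,0]},{"xyz":[-0.13,0.07,0],"rotation":[0,0,0]},{"xyz":[-0.155,0.083,0],"rotation":[0,0,0]},{"xyz":[-0.18,0.096,0],"rotation":[0,0,0]},{"xyz":[-0.205,0.11,0],"rotation":[0,0,0]},{"xyz":[-0.23,0.123,0],"rotation":[0,0,0]},{"xyz":[-0.255,0.136,0],"rotation":[0,0,0]},{"xyz":[-0.28,0.15,0],"rotation":[0,0,0]}]'
python3 -m pendant '[{"xyz":[-0.025,0.013,0],"rotation":[0,0,0]},{"xyz":[-0.05,0.026,0],"rotation":[0,0,0]},{"xyz":[-0.075,0.04,0],"rotation":[0,0,0]},{"xyz":[-0.1,0.053,0],"rotation":[0,0,0]},{"xyz":[-0.125,0.066,0],"rotation":[0,0,0]},{"xyz":[-0.145,0.077,0],"rotation":[0,0,0]},{"xyz":[-0.16,0.084,0],"rotation":[0,0,0]},{"xyz":[-0.167,0.087,0],"rotation":[0,0,0]},{"xyz":[-0.167,0.087,0],"rotation":[0,0,0]},{"xyz":[-0.167,0.087,0],"rotation":[0,0,0]}]'
python3 - <<'E'
from h import *
s,w=wrist();cv2.imwrite("pics/w8.png",w["img"]);print(s["tool_pos"])
E
```

```text
t: 31.15
tool_pos: [344.8, 275.4, 163.8]
ee_rot: [[-0.032, 0.999, 0.0], [0.999, 0.032, 0.0], [0.0, 0.0, -1.0]]
ft_force: [-0.7, 0.5, -1.2]
gripper_width: 0.456
grip_force: 30.0
t: 32.15
tool_pos: [503.7, -0.8, 162.7]
ee_rot: [[-0.031, 1.0, -0.002], [1.0, 0.031, 0.0], [0.0, -0.002, -1.0]]
ft_force: [0.8, 0.8, -1.2]
gripper_width: 0.451
grip_force: 30.0
t: 32.98
tool_pos: [595.4, -163.1, 162.7]
ee_rot: [[-0.032, 0.999, -0.002], [1.0, 0.032, 0.001], [0.001, -0.002, -1.0]]
ft_force: [0.8, 0.2, -1.5]
gripper_width: 0.453
grip_force: 30.0
[ 595.44455931 -163.07152606  162.71069963]
```

View pics/w8.png

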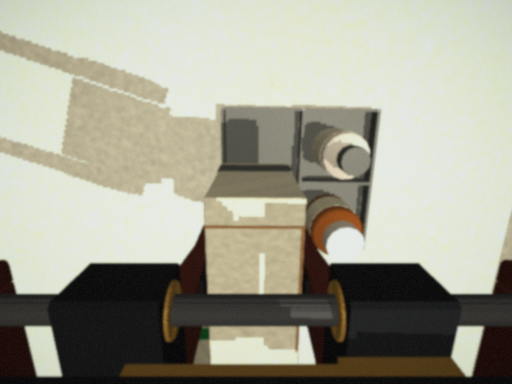

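The tray lines up with the tool. The long section spans columns 222–297 at the far end with the carton centred between, and both bottles stand in their squares. Lowering.

```bash
python3 -m pendant '[{"xyz":[0,0.001,0.01],"rotation":[0,0,0]},{"xyz":[0,0.001,0.03],"rotation":[0,0,0]},{"xyz":[0,0.001,0.05],"rotation":[0,0,0]},{"xyz":[0,0.001,0.07],"rotation":[0,0,0]},{"xyz":[0,0.001,0.09],"rotation":[0,0,0]},{"xyz":[0,0.001,0.107],"rotation":[0,0,0]},{"xyz":[0,0.001,0.119],"rotation":[0,0,0]},{"xyz":[0,0.001,0.127],"rotation":[0,0,0]},{"xyz":[0,0.001,0.132],"rotation":[0,0,0]},{"xyz":[0,0.001,0.135],"rotation":[0,0,0]},{"xyz":[0,0.001,0.136],"rotation":[0,0,0]},{"xyz":[0,0.001,0.136],"rotation":[0,0,0]}]'
python3 -m pendant '[{"xyz":[0,0,0.0005],"rotation":[0,0,0]},{"xyz":[0,0,0.0005],"rotation":[0,0,0]},{"xyz":[0,0,0.0005],"rotation":[0,0,0]}]'
```

```text
t: 34.03
tool_pos: [597.7, -163.5, 28.1]
ee_rot: [[-0.033, 0.999, 0.001], [0.999, 0.033, -0.0], [-0.0, 0.001, -1.0]]
ft_force: [-1.0, -0.9, -1.9]
gripper_width: 0.449
grip_force: 30.0
t: 34.28
tool_pos: [597.7, -163.6, 27.7]
ee_rot: [[-0.032, 0.999, 0.001], [0.999, 0.032, -0.0], [-0.0, 0.001, -1.0]]
ft_force: [-0.3, 0.9, -0.5]
gripper_width: 0.453
grip_force: 30.0
```

Release, rise and withdraw, then check from the scene camera.

```bash
python3 -m pendant '[{"xyz":[0,0,0.001],"rotation":[0,0,0]},{"xyz":[0,0,0.001],"rotation":[0,0,0]},{"xyz":[0,0,0.001],"rotation":[0,0,0]},{"xyz":[0,0,0.001],"rotation":[0,0,0]},{"xyz":[0,0,0.001],"rotation":[0,0,0]},{"xyz":[0,0,-0.005],"rotation":[0,0,0]},{"xyz":[0,0,-0.02],"rotation":[0,0,0]},{"xyz":[0,0,-0.045],"rotation":[0,0,0]},{"xyz":[0,0,-0.075],"rotation":[0,0,0]},{"xyz":[0,0,-0.105],"rotation":[0,0,0]},{"xyz":[0,0,-0.135],"rotation":[0,0,0]},{"xyz":[0,0,-0.16],"rotation":[0,0,0]}]' 0.2
python3 -m pendant '[{"xyz":[0,-0.025,-0.01],"rotation":[0,0,0]},{"xyz":[0,-0.055,-0.02],"rotation":[0,0,0]},{"xyz":[0,-0.085,-0.02],"rotation":[0,0,0]},{"xyz":[0,-0.115,-0.02],"rotation":[0,0,0]},{"xyz":[0,-0.14,-0.02],"rotation":[0,0,0]},{"xyz":[0,-0.15,-0.02],"rotation":[0,0,0]},{"xyz":[0,-0.15,-0.02],"rotation":[0,0,0]},{"xyz":[0,-0.15,-0.02],"rotation":[0,0,0]}]'
python3 - <<'E'
from h import *
d=vision.get_image("scene");cv2.imwrite("pics/s9.png",cv2.resize(d["img"][130:300,120:370],None,fx=3.2,fy=3.2,interpolation=cv2.INTER_CUBIC))
E
```

```text
t: 35.28
tool_pos: [597.7, -163.6, 189.9]
ee_rot: [[-0.033, 0.999, 0.002], [0.999, 0.033, -0.0], [-0.001, 0.002, -1.0]]
ft_force: [1.1, -0.5, 0.3]
gripper_width: 0.601
grip_force: 0.0
t: 35.95
tool_pos: [448.4, -168.7, 207.9]
ee_rot: [[-0.032, 0.999, 0.002], [0.999, 0.032, -0.001], [-0.001, 0.002, -1.0]]
ft_force: [0.8, 0.2, 0.2]
gripper_width: 0.599
grip_force: 0.0
```

View pics/s9.png

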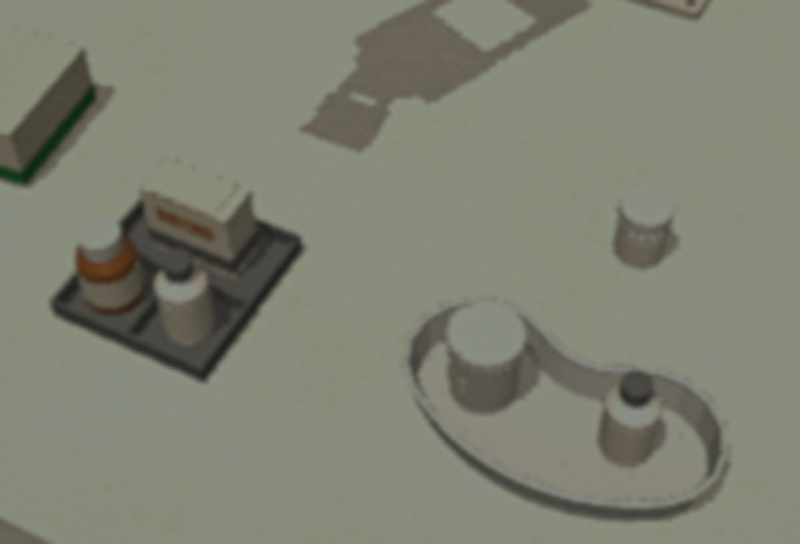

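All five stand upright in place: antiseptic at (108,270), saline at (185,300) and plasters at (200,210) in the tray; pot at (485,355) and saline at (630,420) in the dish. The jar at (642,230) has not moved.

```bash
python3 -c "
from plant import ticket;print(ticket.hand_in())"
```

```text
the job is handed in; nothing more can be done
None
```

I set both kits upright in the tray and kidney dish, left the jar, sharps container and glove box alone, and handed the job in at about 36 s; no verdict came back, but the last picture showed all five items standing in place.

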